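# Clip a test panel onto the inclined stand

### The job

Take the taller of the two metal panels out of the rack and stand it on the ledge of the inclined stand, flat against its spine and centred, leaving it leaning there on its own. Then squeeze the handles of the spring clip to take it open off its rail, pass its jaw squarely over the middle of the top edges of panel and spine, lips well past the edge, and let it close so that it holds both together. Leave the short panel, the beaker, the tip box and the flask where they are.

Things in the scene. Friction and masses are not known exactly. Their poses are not given: they have to be found in the camera images.
- panel_tall_mid (a point): Centre of the tall panel: plain aluminium plate 6 mm thick (own x), 60 mm wide (own y), 120 mm tall (own z), about 110 g. Starts upright in a slot of the rack, foot 8 mm above the worktop, only its lowest 25 mm between the slot walls. Grip it across its 60 mm width, by the side edges near the top.
- panel_short_mid (a point): Centre of the short panel: the same plate but 80 mm tall; it stands in the other slot, 64 mm away. To be left alone.
- rack: Slotted plastic rack, fixed, 130 (x) x 76 (y) x 33 mm high; two slots along its y, at x = -32 and +32 mm, 8.6 mm wide, floor 8 mm above the worktop. Origin: centre of its underside. Which panel is in which slot varies; rack and clip rail may swap sides.
- board: Spine and ledge of the fixed inclined stand. Origin: on the spine's front face, mid-width, at ledge level, 42 mm above the worktop. z runs up the spine, which leans 25 degrees back from vertical; x is normal to the spine, out at its back; y level. Ledge: z = 0, x -18 to 0 mm, 70 mm wide, front lip 8 mm high. A panel in place has its centre at (-3, 0, 60) mm, top flush with the spine's.
- board_top (a point): Middle of the spine's top edge, at (4, 0, 120) mm in the board's frame, same axes. The spine is 8 mm thick (x) and 44 mm wide (y), so a panel in place overhangs it by 8 mm at each side and fingers may hold the panel's side edges while setting it down. Its lower 60 mm is propped from behind.
- clip_post: Rail on which the clip is parked, fixed: base 100 x 80 x 12 mm with an upright plate 14 mm thick (own x), 50 mm wide (own y), its top edge 100 mm above the worktop. Origin: centre of its underside.
- clip_pivot (a point): Pivot centre of the loose steel spring clip, 120 mm long, 110 g, parked jaw down astride the rail, pivot about 25 mm above the rail's edge. Own x: across the jaw; y: along the pivot; z: to the handles. The frame is one half's: it is the clip's middle plane at jaw 0 and swings off it by half the jaw angle. Rubber lips, 40 mm wide, lie 37 to 55 mm below the pivot; above them the jaw is hollow.
- clip_handles (a point): Point between the clip's two handles, 40 mm above the pivot (same frame). The handles are 28 mm wide and end 65 mm above the pivot; over their outsides, parked, they measure 42 mm here and 48 mm at the ends; squeezed to the stop they are parallel, 32 mm over the outsides. Grip them here across own x: squeezing opens the jaw, letting go closes it.
- clip_jaw (a joint): Jaw angle of the clip, rad: 0 = closed on something 14 mm thick (the rail, or panel and spine together), 0.26 = fully open at the stop, lips about 26 mm apart; -0.30 = shut on nothing. A spring always closes it: the lips press with about 12 N at 0; about 20 N on the handles holds it fully open.
- beaker: Small clear beaker, 53 mm across, 66 mm high, bystander. Origin: centre of its underside.
- tip_box: White and blue box for pipette tips, 100 x 66 x 57 mm, bystander. Origin: centre of its underside.
- flask_18: Capped conical flask, 69 mm across, 123 mm high, bystander. Origin: centre of its underside.
Mind the look-alikes: they are no part of the job. Of the things that look like the part that bears clip_pivot, the smaller one is meant. Leave any orange or purple look-alike of the part that bears panel_tall_mid alone.

How it is judged:
By the outcome, as a careful person would: the job done as asked, in the order asked, and still so for the second after the job is handed in, with the robot touching nothing.
It also fails if it takes over 54 s, if anything falls off the work surface, if the arm or the gripper's body presses on something with over 40 N, if the wrist force passes 120 N, or if a joint passes its speed limit or range.

### The arm

A 6-joint arm with a two-finger parallel gripper is mounted at the origin on the work surface; the furniture and walls round the work are solid. World frame = base frame: x ahead of the robot, y to its left, z up, the work surface at z = 0. Lengths are in m, angles in rad, forces in N, time in s.
With the tool pointing down it reaches from about 0.35 to 0.775 m from the base axis. Payload 5.5 kg.
Tool frame: the origin (TCP) lies at the very end of the fingers, on their centre line; the grasp point (between the pads) lies 19 mm behind it (bot.grip_point_offset is the distance from the TCP to the grasp point, in m); z points along the fingers, y is the line along which they close (so a half turn about z gives the same grasp; the last joint's range is limited). The gripper opens to 85 mm and grips with 20 to 120 N. Pads are 22 mm wide; open, the fingers measure 114 mm over their backs; the gripper's body (76 mm by 85 mm) begins 54 mm behind the grasp point. The pads swing forward as they close: fully open they stand 13 mm farther back than shut.
Start: joints at [1.004, 0.313, 0.046, 1.304, 0, 1.431], TCP at [0.238, 0.523, 0.231] pointing down, gripper open.
Joint ranges: [-2.76, 2.76], [-0.86, 1.69], [-1.03, 1.26], [-2.2, 2.34], [-1.47, 1.5], [-3.14, 3.14]. Speed limits (rad/s): [2.57, 2.57, 3.14, 3.14, 3.14, 3.14].

### API

Orientations are given as a unit quaternion [x, y, z, w].
In Python, from cell import bot, vision gives the robot as it stands.
- The arm moves only by the tool apply_moves, never from a script. Its arguments are lists of equal length, an entry for each row: "jaw": the opening, from 0 (shut) to 1 (fully open); "xyz": the shift along the tool's x, y, z in m, a list of three; "dr": the turn, a rotation vector about the tool's x, y, z in rad, a list of three. In form: {"jaw": [jaw, ...], "xyz": [[x, y, z], ...], "dr": [[wx, wy, wz], ...]}. A call has 1 to 10 rows; each row is the pose to reach, as a shift and turn from the pose commanded when the call began, along the tool's axes at that moment; what a row does not reach only later rows make up. A row lasts 1/12 s, in which the tool goes at most 41.7 mm and 7.16 degrees, less where a joint would pass 70% of its speed; a pose out of reach is approached as far as the arm can. A call with a gripper value outside its range is refused whole. The fingers move at their own pace and stop on an object; "squeeze" is the grip in N (left out, the last holds). Time passes only in rows, so rows that repeat a pose let the fingers close. It gives the time, the measured TCP pose, the force, the opening and the grip force at its end, in the units of the state.
- bot.get_state(): the state, without advancing time (a new reading comes with each control period).
- vision.camera(name): name is "scene" or "top"; returns a dict with "frame" (420x560x3 uint8, red, green, blue), "fx", "fy", "cx", "cy" (pixels), "camera_from_world" (4x4, takes a point from world to camera coordinates). Camera axes: x right, y up, looking along -z (the intrinsics and any distortion apply to the point x, -y, -z); pixel columns grow to the right and rows downward; lengths in m; the calibration is good to about 2 mm. A picture is of the moment at which its call begins. There is no depth.
- bot.sign_off(): hands the job in; it is judged then, once.
The state is a dict: "time_s": time; "joints": joint angles; "dq": joint speeds; "tau": joint torques, N m; "eef_pos": TCP position; "tcp_rot": TCP orientation; "force": force on the tool from outside, world axes, zero at the start; "moment": the same for the moment, N m; "width": finger opening in m; "grasp_force": force on a finger pad.
Only numpy, scipy, OpenCV 4.12 (cv2) and the standard library are available. Lean on these libraries where they do the work, as an engineer would, in place of code of your own. Each camera call takes 0.05 s, during which the arm holds its last target. There are 200 camera calls.

## Working session

There is one attempt and no reset: what is moved stays moved. The work goes in short steps, Python scripts to look and compute and a tool call to move; the robot and the scene stay as the last step left them, time stands still between calls to the robot, and variables do not carry over. Pictures are saved under pics/ and viewed, at most 10 in all, crops included, and the job is handed in when it is done.

Besides the shell and the picture viewer there is one more tool, called after "Emit:" as name(argument=value, ...) on one line, values as JSON. apply_moves: Moves the arm, as the interface text tells. Its arguments: {"type":"object","properties":{"jaw":{"type":"array","items":{"type":"number"}},"xyz":{"type":"array","items":{"type":"array","items":{"type":"number"}}},"dr":{"type":"array","items":{"type":"array","items":{"type":"number"}}},"squeeze":{"type":"number"}},"required":["jaw","xyz","dr"]}

```bash
mkdir -p pics; ls; python3 - <<'E'
from cell import bot, vision
import cv2,numpy as np,pickle
for n in("scene","top"):
    c=vision.camera(n); pickle.dump(c,open(n+"0.pkl","wb"))
    cv2.imwrite(f"pics/{n}0.png",cv2.resize(c["frame"][:,:,::-1],(800,600),interpolation=cv2.INTER_CUBIC))
    print(n,{k:v for k,v in c.items() if k!="frame"})
print(bot.get_state())
E
```

```text
pics
scene {'fx': 379.9883036139911, 'fy': 379.9883036139911, 'cx': 282.3415241563197, 'cy': 211.86524942855192, 'camera_from_world': array([[ 0.65166853, -0.75835481,  0.01503691, -0.3666241 ],
       [ 0.33365208,  0.30440426,  0.89219635, -0.28915221],
       [-0.6811787 , -0.57639919,  0.45139734, -0.66370741],
       [ 0.        ,  0.        ,  0.        ,  1.        ]])}
top {'fx': 390.1494593858841, 'fy': 390.1494593858841, 'cx': 269.74952584063374, 'cy': 211.80066728594056, 'camera_from_world': array([[-0.01456407, -0.99986192, -0.00800158,  0.00611301],
       [ 0.99232187, -0.01543629,  0.12271523, -0.54667463],
       [-0.1228218 , -0.00615291,  0.99240967, -1.38066603],
       [ 0.        ,  0.        ,  0.        ,  1.        ]])}
{'time_s': 0.1, 'joints': array([ 1.00440019e+00,  3.13939530e-01,  4.51056736e-02,  1.30362779e+00,
       -4.11474514e-06,  1.43122692e+00]), 'dq': array([ 0.0015882 , -0.00153898,  0.0024551 , -0.00100646, -0.00086462,
        0.00055015]), 'tau': array([ 1.93951695e-03, -4.81724811e+01,  2.99244583e+01,  1.27432004e-02,
       -1.20727877e-04,  4.44329970e-06]), 'eef_pos': array([0.23778509, 0.52302329, 0.23049532]), 'tcp_rot': array([ 2.11796979e-01,  9.77313331e-01, -7.82031645e-04, -2.85917607e-04]), 'force': array([-0.07321578,  0.21111336,  0.13764213]), 'moment': array([-0.00514407,  0.03073947,  0.02314019]), 'grasp_force': 0.0, 'width': 0.08572102617381727}
```

View pics/scene0.png

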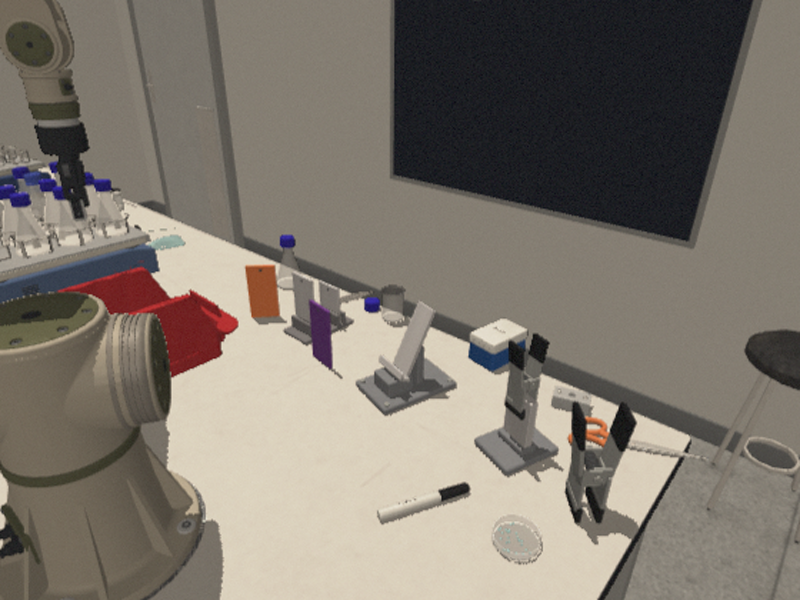

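View pics/top0.png

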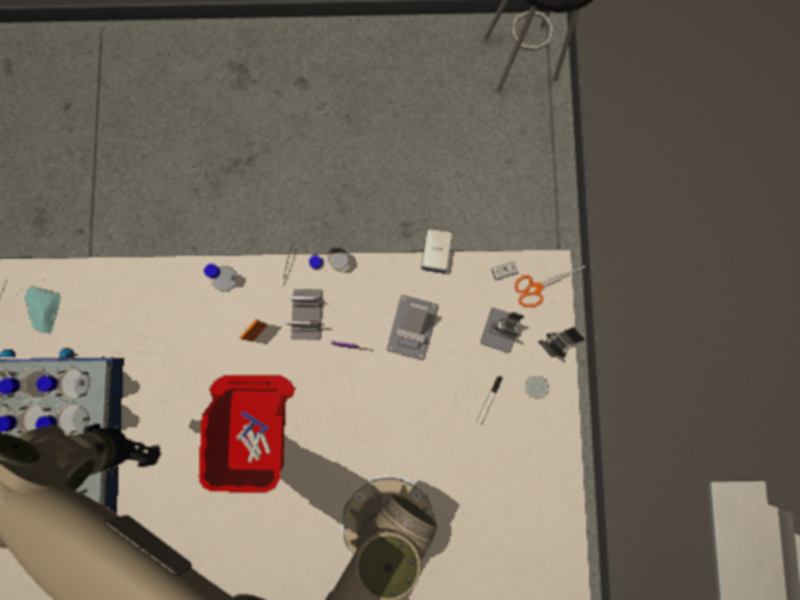

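The rail clip is at scene (522,400) and the free-standing larger look-alike clip at (595,460). The rack with two grey panels is at scene (318,305). Orange and purple look-alike panels are at scene (262,292) and (320,335), and the stand is at scene (408,355). In the top view the rack is at (307,313), the stand at (413,327) and the rail at (502,328). I'll take close crops of these next.

```bash
python3 - <<'E'
import cv2,numpy as np,pickle
s=pickle.load(open("scene0.pkl","rb"))["frame"][:,:,::-1];t=pickle.load(open("top0.pkl","rb"))["frame"][:,:,::-1]
def crop(f,x,y,w,h,k):
    return cv2.resize(np.ascontiguousarray(f[y:y+h,x:x+w]),(w*k,h*k),interpolation=cv2.INTER_CUBIC)
A=np.vstack([crop(t,200,195,160,60,5)[:, :800],np.hstack([crop(s,190,185,80,60,5),crop(t,332,210,50,37,8)[:296].repeat(1,0) if 0 else cv2.copyMakeBorder(crop(t,332,210,50,37,8),0,4,0,0,0)])])
B=np.hstack([crop(s,245,205,80,105,5),crop(s,325,230,80,105,5)])
cv2.imwrite("pics/A.png",A);cv2.imwrite("pics/B.png",B)
E
```

```text
(no output)
```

View pics/A.png

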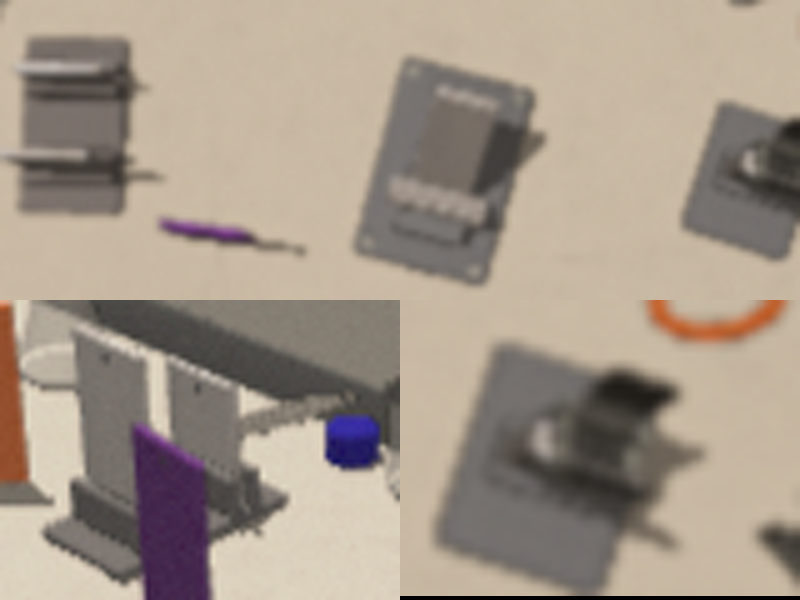

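View pics/B.png

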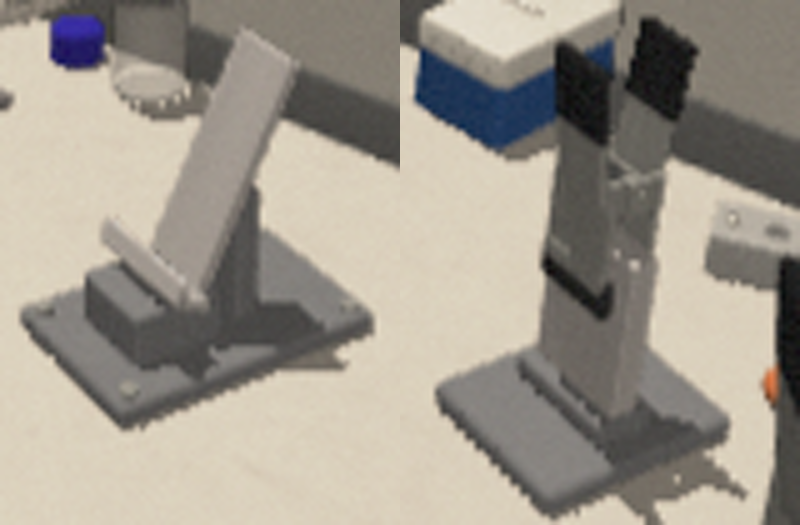

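Crop A: the tall panel is the nearer one in the rack, with its top edge at scene-crop (77,330)-(148,360). The short one is behind it, with its top at (169,358)-(240,388), and the purple panel stands in front. Crop B: the stand's spine top is at (238,30)-(296,68). The clip on the rail has its handle ends at (583,57) and (668,35). I'll triangulate these points now.

```bash
cat > h.py <<'E'
import numpy as np,pickle,cv2
from scipy.optimize import least_squares
from scipy.spatial.transform import Rotation as R
C={n:pickle.load(open(n+"0.pkl","rb")) for n in("scene","top")}
def proj(n,P):
    c=C[n];T=c["camera_from_world"];p=np.atleast_2d(P)@T[:3,:3].T+T[:3,3]
    return np.c_[c["cx"]-c["fx"]*p[:,0]/p[:,2],c["cy"]+c["fy"]*p[:,1]/p[:,2]]
def nat(px,off,k): return (np.array(px,float)+.5)/k-.5+np.array(off)
def tri(ps,pt):
    r=least_squares(lambda X:np.r_[(proj("scene",X)-ps).ravel(),(proj("top",X)-pt).ravel()],[.6,0,.1]);return r.x,np.abs(r.fun).max()
SR=lambda x,y:nat((x,y-300),(190,185),5)
T5=lambda x,y:nat((x,y),(200,195),5)
T8=lambda x,y:nat((x-400,y-300),(332,210),8)
SB=lambda x,y:nat((x,y),(245,205),5)
SC=lambda x,y:nat((x-400,y),(325,230),5)
def pose(model,obs,x0,z=None):
    # model: local pts ; obs: list of (cam, idx, px); params x,y,yaw,(z)
    def W(p):
        return model@R.from_euler("z",p[2]).as_matrix().T+[p[0],p[1],p[3] if z is None else z]
    f=lambda p:np.concatenate([proj(c,W(p)[i])[0]-q for c,i,q in obs])
    return least_squares(f,x0,loss="soft_l1")
E
python3 - <<'E'
from h import *
np.set_printoptions(precision=4,suppress=True)
for n in C: T=C[n]["camera_from_world"];print(n,-T[:3,:3].T@T[:3,3])
print("board top L",*tri(SB(238,33),T5(438,90)));print("board top R",*tri(SB(296,68),T5(498,103)))
# rail base, top face z=12mm corners (x toward back)
m=np.array([[sx*.05,sy*.04,.012] for sx,sy in((1,1),(1,-1),(-1,-1),(-1,1))]+[[0.,.025,.1],[-.007,.025,.1]])
obs=[("top",0,T8(495,342)),("top",1,T8(682,385)),("top",2,T8(605,590)),("top",3,T8(437,545)),("scene",1,SC(728,420)),("scene",2,SC(550,500)),("scene",3,SC(437,387))]
r=pose(m,obs,[.6,-.2,-.25,0]);print("rail",r.x,np.abs(r.fun).max(),r.fun)
# rack outline
m=np.array([[sx*.065,sy*.038,zz] for zz in(0,.008,.033) for sx,sy in((1,1),(1,-1),(-1,-1),(-1,1))])
obs=[("top",4,T5(27,37)),("top",5,T5(130,38)),("top",6,T5(125,213)),("top",7,T5(18,213)),("scene",6,SR(122,577)),("scene",7,SR(45,533))]
r=pose(m,obs,[.65,.25,0,0]);print("rack",r.x,r.fun)
for i,(a) in enumerate([(-.032),( .032)]):
    Rr=R.from_euler("z",r.x[2]).as_matrix()
    for h in(.088,.128): 
        for s in(.03,-.03):print(a,h,s,proj("scene",Rr@[a,s,h]+[*r.x[:2],0]),proj("top",Rr@[a,s,h]+[*r.x[:2],0]))
print("obs tall",SR(76,329),SR(148,360),T5(3,155),T5(88,156),"short",SR(169,357),SR(240,388),T5(17,68))
E
```

```text
scene [-0.1167 -0.5726  0.5631]
top [ 0.373  -0.0108  1.4373]
board top L [ 0.5278 -0.0596  0.149 ] 0.3545571891175996
board top R [ 0.5197 -0.1005  0.1474] 0.01909616475859366
rail [ 0.4766 -0.2955 -0.3287 -0.0005] 2.0882525584420932 [ 0.3381 -0.7409 -2.0883  0.5625 -0.1958  0.9805 -0.293  -0.1932  1.4596
 -0.3634  0.544   0.6484 -1.0899 -0.2515]
rack [ 0.5252  0.2013 -0.0277 -0.0015] [ 0.0997 -0.2173 -0.0517 -0.1755 -0.0091 -0.1271  0.7153 -0.3894 -0.0924
  0.2668 -1.0987 -0.2142]
-0.032 0.088 0.03 [[206.1671 203.2243]] [[202.4188 225.9524]]
-0.032 0.088 -0.03 [[219.5352 209.685 ]] [[219.6659 226.1666]]
-0.032 0.128 0.03 [[205.1016 190.4798]] [[200.2925 224.9239]]
-0.032 0.128 -0.03 [[218.665  196.6154]] [[218.0592 225.1441]]
0.032 0.088 0.03 [[223.4019 196.5938]] [[203.0469 207.6951]]
0.032 0.088 -0.03 [[236.812  202.5899]] [[220.1949 207.9004]]
0.032 0.128 0.03 [[222.655  184.2271]] [[200.952  206.1251]]
0.032 0.128 -0.03 [[236.2641 189.9155]] [[218.6137 206.3359]]
obs tall [204.8 190.4] [219.2 196.6] [200.2 225.6] [217.2 225.8] short [223.4 196. ] [237.6 202.2] [203.  208.2]
```

```bash
cat >> h.py <<'E'
def bframe(p):
    a=np.radians(25);M=R.from_euler("z",p[2]).as_matrix()@np.array([[np.cos(a),0,np.sin(a)],[0,1,0],[-np.sin(a),0,np.cos(a)]])
    return M,np.array([p[0],p[1],.042])
E
python3 - <<'E'
from h import *
np.set_printoptions(precision=4,suppress=True)
m=np.array([[sx*.05,sy*.04,.012] for sx,sy in((1,1),(1,-1),(-1,-1),(-1,1))]+[[0.,.025,.1],[-.007,.025,.1]])
obs=[("top",0,T8(495,342)),("top",2,T8(605,590)),("top",3,T8(437,545)),("scene",1,SC(728,420)),("scene",2,SC(550,500)),("scene",3,SC(437,387))]
r=pose(m,obs,[.47,-.29,-.3,0]);print("rail",r.x,r.fun)
rail=r.x
# board: spine top edge mids + lip ends
ob=[("scene",(.004,.022,.12),SB(238,33)),("scene",(.004,-.022,.12),SB(296,68)),("top",(.004,.022,.12),T5(438,90)),("top",(.004,-.022,.12),T5(498,103)),
 ("scene",(-.02,.035,.008),SB(104,220)),("scene",(-.02,-.035,.008),SB(190,302)),("top",(-.02,.035,.008),T5(390,182)),("top",(-.02,-.035,.008),T5(485,222)),("scene",(0,.022,0.),SB(152,250))]
def f(p):
    M,o=bframe(p);return np.concatenate([proj(c,M@np.array(l)+o)[0]-q for c,l,q in ob])
b=least_squares(f,[.47,-.08,-.22],loss="soft_l1");print("board",b.x,f(b.x).reshape(-1,2))
M,o=bframe(b.x);print("top",M@[.004,0,.12]+o)
np.savez("fit.npz",rail=rail,board=b.x)
def img(n,x,y,w,h,k,segs):
    I=cv2.resize(np.ascontiguousarray(C[n]["frame"][y:y+h,x:x+w,::-1]),(w*k,h*k),interpolation=cv2.INTER_CUBIC)
    for col,S in segs:
        for a,c in S:
            q=[tuple(np.int32(np.round(((proj(n,v)[0]-[x,y])+.5)*k-.5))) for v in(a,c)];cv2.line(I,tuple(map(int,q[0])),tuple(map(int,q[1])),col,1,cv2.LINE_AA)
    return I
def box(M,o,lo,hi):
    P=[M@np.array([(lo,hi)[i][0],(lo,hi)[j][1],(lo,hi)[k][2]])+o for i in(0,1) for j in(0,1) for k in(0,1)]
    return [(P[a],P[c]) for a in range(8) for c in range(a) if bin(a^c).count("1")==1]
bs=[((0,0,255),box(M,o,(0,-.022,0),(.008,.022,.12))),((0,255,0),box(M,o,(-.021,-.035,0),(-.018,.035,.008)))]
Rr=R.from_euler("z",rail[2]).as_matrix();ro=np.array([rail[0],rail[1],0])
pv=ro+[0,0,.125]
rs=[((0,0,255),box(Rr,ro,(-.05,-.04,0),(.05,.04,.012))),((0,255,0),box(Rr,ro,(-.007,-.025,.012),(.007,.025,.1))),((255,255,0),box(Rr,pv,(-.024,-.014,.064),(.024,.014,.065)))]
A=np.vstack([np.hstack([img("scene",268,205,50,70,8,bs)[:300*2-40],img("scene",335,230,50,70,8,rs)[:560]])])
B=np.hstack([img("top",272,203,40,50,10,bs),img("top",332,208,40,50,10,rs)])
cv2.imwrite("pics/ovA.png",A);cv2.imwrite("pics/ovB.png",B)
E
```

```text
rail [ 0.4765 -0.2949 -0.3239 -0.0009] [ 0.0589 -0.6754 -0.3269  0.9784 -0.4477 -0.0942  1.1053 -0.4416  0.3614
  0.6979 -1.387  -0.1349]
board [ 0.4711 -0.0668 -0.2602] [[ 0.7053 -0.2849]
 [ 0.0995 -0.1837]
 [-0.3905 -0.1121]
 [ 0.4818  0.4739]
 [ 0.7169  0.1767]
 [-0.4714 -2.6931]
 [ 0.0773  2.5324]
 [ 0.3183 -0.6607]
 [-1.0311  0.1618]]
top [ 0.5236 -0.0808  0.1491]
```

View pics/ovA.png

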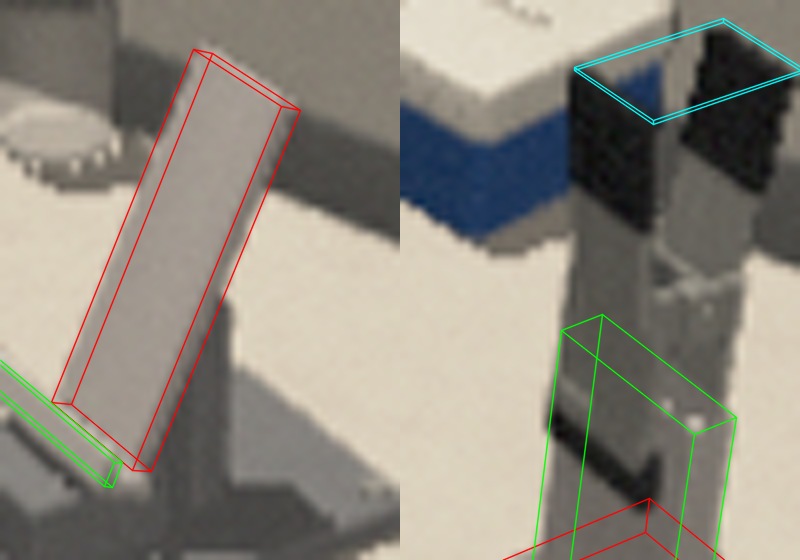

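View pics/ovB.png

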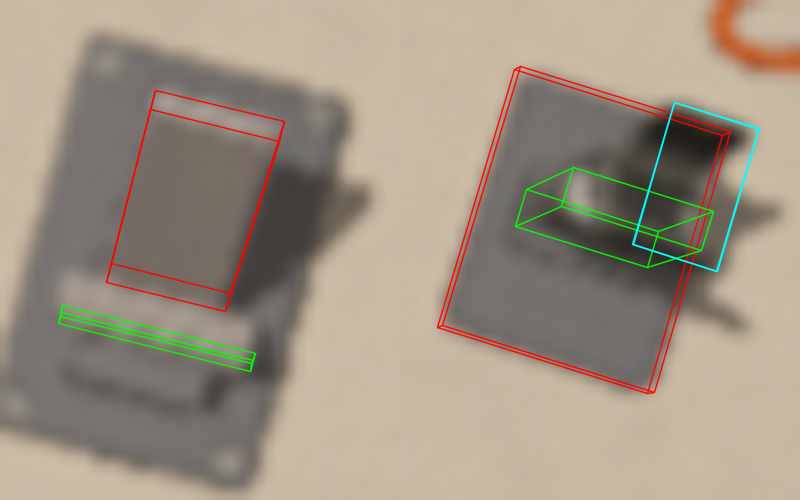

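Overlay: the board wireframe matches the spine to about 1 px, with its top at scene-zoom (205,40)-(300,100). The rail and the handle-end frame match the handles at (575,70) and (723,18). The tall panel is in the rack's -32 mm slot: its predicted top corners (205,190) and (219,197) agree with the picture. I'll compute the first move.

```bash
cat > g.py <<'E'
from h import *
from cell import bot
np.set_printoptions(precision=4,suppress=True)
def go(p,M,tag=""):
    s=bot.get_state();T=R.from_quat(s["tcp_rot"])
    print(tag,"xyz",T.inv().apply(np.array(p)-s["eef_pos"]),"dr",(T.inv()*R.from_matrix(M)).as_rotvec())
def down(yaw):
    c,s=np.cos(yaw),np.sin(yaw);return np.array([[-c,-s,0],[-s,c,0],[0,0,-1]]).T if 0 else np.column_stack([[-c,-s,0],[-s,c,0],[0,0,-1]])
def btool(p):  # tool orientation at the board
    M,o=bframe(p);return np.column_stack([-M[:,0],M[:,1],-M[:,2]])
B=np.load("fit.npz")["board"];RA=np.load("fit.npz")["rail"]
E
python3 - <<'E'
from g import *
go([.493,.202,.21],down(-.0277),"above")
go([.493,.202,.088],down(-.0277),"grasp")
E
```

```text
above xyz [-0.3652 -0.1865  0.0207] dr [-0.0016 -0.0006 -0.3991]
grasp xyz [-0.3652 -0.1863  0.1427] dr [-0.0016 -0.0006 -0.3991]
```

Emit:
apply_moves(jaw=[1,1,1,1,1,1,1,1,1,1], xyz=[[-0.365,-0.186,0.01],[-0.365,-0.186,0.01],[-0.365,-0.186,0.01],[-0.365,-0.186,0.01],[-0.365,-0.186,0.01],[-0.365,-0.186,0.01],[-0.365,-0.186,0.01],[-0.365,-0.186,0.01],[-0.365,-0.186,0.01],[-0.365,-0.186,0.01]], dr=[[0,0,-0.4],[0,0,-0.4],[0,0,-0.4],[0,0,-0.4],[0,0,-0.4],[0,0,-0.4],[0,0,-0.4],[0,0,-0.4],[0,0,-0.4],[0,0,-0.4]])

```text
time_s: 0.93
eef_pos: [0.4921, 0.2035, 0.2211]
tcp_rot: [0.013, 1.0, 0.0, -0.0]
force: [1.4, 0.7, 0.2]
width: 0.0854
grasp_force: 0.0
```

```bash
python3 - <<'E'
from g import *
go([.493,.202,.21],down(-.0277),"above")
go([.493,.202,.088],down(-.0277),"grasp")
E
```

```text
above xyz [-0.001  -0.0015  0.0111] dr [ 0.0001 -0.0004  0.0008]
grasp xyz [-0.001  -0.0015  0.1331] dr [ 0.0001 -0.0004  0.0008]
```

Emit:
apply_moves(jaw=[1,1,1,1,1,1,0,0,0,0], xyz=[[-0.001,-0.001,0.03],[-0.001,-0.001,0.06],[-0.001,-0.001,0.09],[-0.001,-0.001,0.12],[-0.001,-0.001,0.133],[-0.001,-0.001,0.133],[-0.001,-0.001,0.133],[-0.001,-0.001,0.133],[-0.001,-0.001,0.133],[-0.001,-0.001,0.133]], dr=[[0,0,0],[0,0,0],[0,0,0],[0,0,0],[0,0,0],[0,0,0],[0,0,0],[0,0,0],[0,0,0],[0,0,0]], squeeze=30)

```text
time_s: 1.77
eef_pos: [0.4935, 0.2048, 0.0899]
tcp_rot: [0.013, 1.0, 0.0, 0.001]
force: [-0.5, -0.1, 1.4]
width: 0.0594
grasp_force: 32.5
```

Emit:
apply_moves(jaw=[0,0,0], xyz=[[0,0,0],[0,0,0],[0,0,0]], dr=[[0,0,0],[0,0,0],[0,0,0]])

```text
time_s: 2.02
eef_pos: [0.4936, 0.2048, 0.0898]
tcp_rot: [0.013, 1.0, 0.0, 0.001]
force: [0.1, 1.0, 5.4]
width: 0.0597
grasp_force: 33.0
```

Emit:
apply_moves(jaw=[0,0,0,0,0,0,0,0], xyz=[[0,0,-0.01],[0,0,-0.03],[0,0,-0.05],[0,0,-0.08],[0,0,-0.11],[0,0,-0.14],[0,0,-0.16],[0,0,-0.16]], dr=[[0,0,0],[0,0,0],[0,0,0],[0,0,0],[0,0,0],[0,0,0],[0,0,0],[0,0,0]], squeeze=40)

```text
time_s: 2.68
eef_pos: [0.4943, 0.2048, 0.2538]
tcp_rot: [0.013, 1.0, 0.001, 0.004]
force: [0.9, 0.8, -0.5]
width: 0.0593
grasp_force: 43.9
```

```bash
python3 - <<'E'
from g import *
M,o=bframe(B)
go(M@[-.012,0,.0818+.06]+o,btool(B),"pre")
go(M@[-.012,0,.0818+.06]+o+[0,0,.08],btool(B),"prehigh")
E
```

```text
pre xyz [-0.0312 -0.2837  0.0778] dr [-0.0481  0.4415  0.2304]
prehigh xyz [-0.0318 -0.2835 -0.0022] dr [-0.0481  0.4415  0.2304]
```

Emit:
apply_moves(jaw=[0,0,0,0,0,0,0,0,0,0], xyz=[[-0.002,-0.02,0],[-0.006,-0.05,0],[-0.01,-0.09,0],[-0.014,-0.13,0],[-0.019,-0.17,0],[-0.023,-0.21,0],[-0.027,-0.245,0],[-0.03,-0.27,0],[-0.032,-0.284,0],[-0.032,-0.284,0]], dr=[[-0.003,0.03,0.016],[-0.008,0.08,0.04],[-0.015,0.14,0.073],[-0.022,0.2,0.105],[-0.029,0.265,0.138],[-0.036,0.33,0.17],[-0.042,0.385,0.2],[-0.046,0.42,0.22],[-0.048,0.4415,0.2304],[-0.048,0.4415,0.2304]])

```text
time_s: 3.52
eef_pos: [0.5168, -0.084, 0.2456]
tcp_rot: [0.129, 0.966, 0.027, -0.22]
force: [-1.3, 0.2, -1.4]
width: 0.0596
grasp_force: 43.8
```

```bash
cat >> g.py <<'E'
def inboard():
    s=bot.get_state();M,o=bframe(B);T=R.from_quat(s["tcp_rot"]).as_matrix()
    print("board-frame TCP mm",1000*(M.T@(s["eef_pos"]-o)),"rot err",R.from_matrix(btool(B).T@T).as_rotvec(),"F board",M.T@s["force"],"w",s["width"],"t",s["time_s"])
E
python3 - <<'E'
from g import *
M,o=bframe(B);inboard()
go(M@[-.012,0,.0818+.02]+o,btool(B),"pre")
from cell import vision
for n in("scene","top"):
    C[n]=vision.camera(n)
a=C["scene"]["frame"][180:300,230:330,::-1];b=C["top"]["frame"][190:270,255:325,::-1]
cv2.imwrite("pics/c1.png",np.hstack([cv2.resize(a,(500,600),interpolation=2),cv2.copyMakeBorder(cv2.resize(b,(300,343),interpolation=2),0,257,0,0,0)]))
E
```

```text
board-frame TCP mm [-41.9569  -4.8729 205.133 ] rot err [0.002  0.0115 0.0066] F board [-0.5908 -0.1674 -1.858 ] w 0.059563447185207924 t 3.5167
pre xyz [-0.0311  0.0053  0.103 ] dr [-0.002  -0.0115 -0.0066]
```

View pics/c1.png

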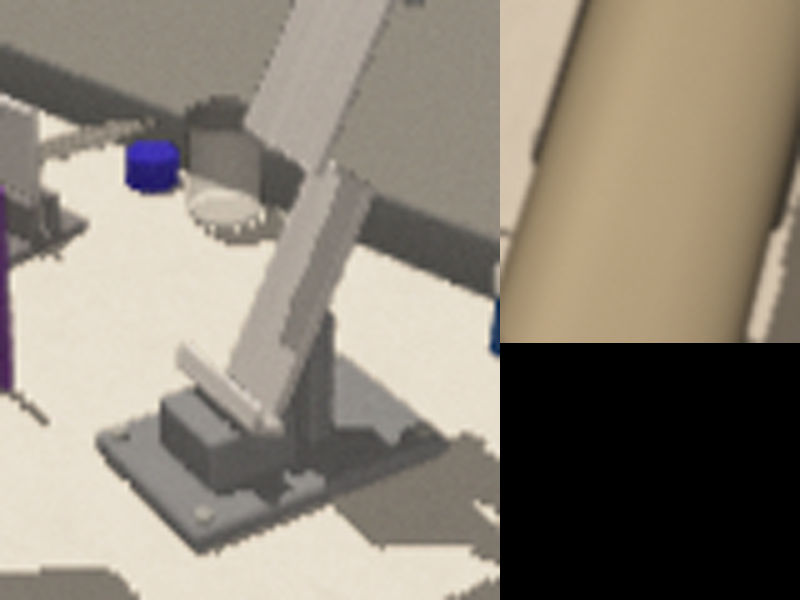

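The panel is held parallel to the spine, its foot above and in front of the spine's top (scene crop (315,165)). I'll move down in front of the spine.

Emit:
apply_moves(jaw=[0,0,0,0,0,0,0,0], xyz=[[-0.008,0.002,0.02],[-0.016,0.004,0.045],[-0.024,0.005,0.07],[-0.028,0.005,0.09],[-0.03,0.005,0.1],[-0.03,0.005,0.103],[-0.03,0.005,0.103],[-0.03,0.005,0.103]], dr=[[-0.001,-0.006,-0.003],[-0.002,-0.011,-0.006],[-0.002,-0.011,-0.006],[-0.002,-0.011,-0.006],[-0.002,-0.011,-0.006],[-0.002,-0.011,-0.006],[-0.002,-0.011,-0.006],[-0.002,-0.011,-0.006]])

```text
time_s: 4.28
eef_pos: [0.502, -0.0712, 0.1438]
tcp_rot: [0.124, 0.969, 0.027, -0.212]
force: [-0.2, 0.0, -0.4]
width: 0.0593
grasp_force: 43.8
```

```bash
python3 - <<'E'
from g import *
inboard()
M,o=bframe(B);go(M@[-.009,0,.0818+.004]+o,btool(B),"near")
E
```

```text
board-frame TCP mm [-14.9034   3.7379 105.3398] rot err [ 0.0017 -0.0062 -0.0053] F board [ 0.0041  0.0001 -0.4122] w 0.05933641657368341 t 4.2833
near xyz [-0.0058 -0.0037  0.0196] dr [-0.0017  0.0062  0.0053]
```

Emit:
apply_moves(jaw=[0,0,0,0,0,0,0,0], xyz=[[-0.002,-0.001,0.004],[-0.004,-0.003,0.008],[-0.006,-0.004,0.012],[-0.006,-0.004,0.015],[-0.006,-0.004,0.017],[-0.006,-0.004,0.017],[-0.006,-0.004,0.017],[-0.006,-0.004,0.017]], dr=[[0,0.003,0.003],[0,0.006,0.005],[0,0.006,0.005],[0,0.006,0.005],[0,0.006,0.005],[0,0.006,0.005],[0,0.006,0.005],[0,0.006,0.005]])

```text
time_s: 4.95
eef_pos: [0.4989, -0.075, 0.1246]
tcp_rot: [0.127, 0.968, 0.027, -0.216]
force: [0.0, 0.2, -0.5]
width: 0.0593
grasp_force: 43.8
```

```bash
python3 - <<'E'
from g import *
inboard()
from cell import vision
C["scene"]=vision.camera("scene")
a=C["scene"]["frame"][180:300,230:330,::-1]
cv2.imwrite("pics/c2.png",cv2.resize(a,(500,600),interpolation=2))
E
```

```text
board-frame TCP mm [-8.6384 -0.7461 87.0877] rot err [0.0013 0.0017 0.0006] F board [ 0.2084  0.1867 -0.4595] w 0.05929602038307618 t 4.95
```

View pics/c2.png

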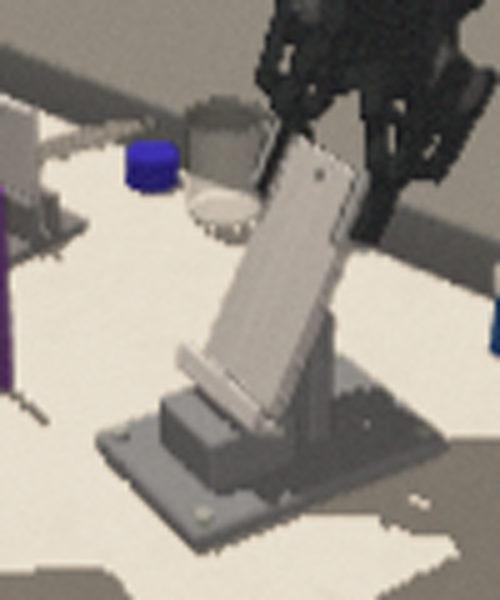

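The panel's foot is inside the lip and its face is just in front of the spine, well centred. Next I'll feel for the ledge, then the spine.

Emit:
apply_moves(jaw=[0,0,0,0,0,0], xyz=[[0,0.001,0.001],[0,0.001,0.002],[0,0.001,0.003],[0,0.001,0.004],[0,0.001,0.004],[0,0.001,0.004]], dr=[[0,0,0],[0,0,0],[0,0,0],[0,0,0],[0,0,0],[0,0,0]])

```text
time_s: 5.5
eef_pos: [0.4974, -0.0735, 0.1208]
tcp_rot: [0.127, 0.968, 0.027, -0.216]
force: [0.4, 0.9, -1.3]
width: 0.0594
grasp_force: 43.8
```

Emit:
apply_moves(jaw=[0,0,0,0,0,0,0,0], xyz=[[-0.001,0,0],[-0.002,0,0],[-0.003,0,0],[-0.004,0,0],[-0.005,0,0],[-0.005,0,0],[-0.005,0,0],[-0.005,0,0]], dr=[[0,0,0],[0,0,0],[0,0,0],[0,0,0],[0,0,0],[0,0,0],[0,0,0],[0,0,0]])

```text
time_s: 6.17
eef_pos: [0.5018, -0.0747, 0.1187]
tcp_rot: [0.127, 0.968, 0.027, -0.216]
force: [-0.4, 0.1, 0.7]
width: 0.0593
grasp_force: 43.8
```

```bash
python3 -c "
from g import *
inboard()"
```

```text
board-frame TCP mm [-3.6191  0.2457 82.9587] rot err [0.0014 0.0018 0.0005] F board [-0.6868  0.0003  0.4056] w 0.059255358009322 t 6.1667
```

Emit:
apply_moves(jaw=[0,0,0,0,0], xyz=[[-0.001,0,0],[-0.002,0,0],[-0.002,0,0],[-0.002,0,0],[-0.002,0,0]], dr=[[0,0,0],[0,0,0],[0,0,0],[0,0,0],[0,0,0]])

```text
time_s: 6.58
eef_pos: [0.5028, -0.075, 0.1183]
tcp_rot: [0.127, 0.968, 0.028, -0.216]
force: [-3.7, 0.5, 3.9]
width: 0.0593
grasp_force: 44.1
```

Emit:
apply_moves(jaw=[0,0,0,0,0,0], xyz=[[0,0,0.0005],[0,0,0.001],[0,0,0.0015],[0,0,0.002],[0,0,0.002],[0,0,0.002]], dr=[[0,0,0],[0,0,0],[0,0,0],[0,0,0],[0,0,0],[0,0,0]])

```text
time_s: 7.08
eef_pos: [0.5022, -0.0749, 0.117]
tcp_rot: [0.127, 0.968, 0.027, -0.216]
force: [-4.2, 0.1, 7.7]
width: 0.0592
grasp_force: 44.4
```

```bash
python3 -c "
from g import *
inboard()"
```

```text
board-frame TCP mm [-2.512   0.1522 81.6071] rot err [0.0017 0.0024 0.0006] F board [-6.972  -1.001   5.1986] w 0.05921089620846493 t 7.0833
```

Contact is felt on both the spine (7 N) and the ledge (5 N), at the expected place. Releasing.

Emit:
apply_moves(jaw=[0.75,0.8,0.9,1,1,1], xyz=[[0,0,0],[0,0,0],[0,0,0],[0,0,0],[0,0,0],[0,0,0]], dr=[[0,0,0],[0,0,0],[0,0,0],[0,0,0],[0,0,0],[0,0,0]])

```text
time_s: 7.58
eef_pos: [0.503, -0.075, 0.1159]
tcp_rot: [0.127, 0.968, 0.027, -0.215]
force: [0.0, 0.4, -0.3]
width: 0.0857
grasp_force: 0.0
```

Emit:
apply_moves(jaw=[1,1,1,1,1,1,1], xyz=[[0,0,-0.01],[0,0,-0.03],[0,0,-0.05],[0,0,-0.08],[0,0,-0.11],[0,0,-0.12],[0,0,-0.12]], dr=[[0,0,0],[0,0,0],[0,0,0],[0,0,0],[0,0,0],[0,0,0],[0,0,0]])

```text
time_s: 8.17
eef_pos: [0.5539, -0.0885, 0.2268]
tcp_rot: [0.127, 0.968, 0.027, -0.213]
force: [-0.2, 0.6, 0.3]
width: 0.0853
grasp_force: 0.0
```

```bash
python3 - <<'E'
from g import *
inboard()
go([RA[0],RA[1],.144+.09],down(RA[2]),"clip above")
go([RA[0],RA[1],.144],down(RA[2]),"clip")
print(RA)
E
```

```text
board-frame TCP mm [ -0.5541   0.3148 203.6983] rot err [ 0.0014 -0.0035  0.0007] F board [-0.4607  0.5563  0.1199] w 0.08533281740037722 t 8.1667
clip above xyz [ 0.0225 -0.2193  0.0029] dr [-0.0153 -0.4326  0.0623]
clip xyz [-0.0152 -0.2192  0.0846] dr [-0.0153 -0.4326  0.0623]
[ 0.4765 -0.2949 -0.3239 -0.0009]
```

```bash
cat >> g.py <<'E'
Z90=lambda s:R.from_euler("z",s*np.pi/2).as_matrix()
E
python3 - <<'E'
from g import *
print(bot.get_state()["joints"])
for s in(1,-1):
    go([RA[0],RA[1],.24],down(RA[2])@Z90(s),"clip above %d"%s); print(down(RA[2])@Z90(s))
E
```

```text
[-0.2933  0.6832  0.5279  1.8481 -0.0153 -0.0294]
clip above 1 xyz [ 0.025  -0.2193 -0.0025] dr [-0.3544 -0.3301  1.606 ]
[[ 0.3183  0.948   0.    ]
 [ 0.948  -0.3183  0.    ]
 [ 0.      0.     -1.    ]]
clip above -1 xyz [ 0.025  -0.2193 -0.0025] dr [ 0.3245 -0.3484 -1.482 ]
[[-0.3183 -0.948   0.    ]
 [-0.948   0.3183  0.    ]
 [ 0.      0.     -1.    ]]
```

Emit:
apply_moves(jaw=[1,1,1,1,1,1,1,1,1,1], xyz=[[0,-0.01,-0.01],[0.002,-0.03,-0.012],[0.006,-0.055,-0.012],[0.009,-0.08,-0.012],[0.012,-0.105,-0.01],[0.015,-0.13,-0.01],[0.018,-0.155,-0.008],[0.02,-0.18,-0.006],[0.023,-0.2,-0.004],[0.025,-0.219,-0.003]], dr=[[0.016,-0.018,-0.075],[0.04,-0.043,-0.182],[0.064,-0.069,-0.293],[0.088,-0.095,-0.404],[0.112,-0.121,-0.515],[0.136,-0.147,-0.626],[0.16,-0.173,-0.737],[0.185,-0.199,-0.848],[0.209,-0.225,-0.959],[0.233,-0.251,-1.07]])

```text
time_s: 9.0
eef_pos: [0.4736, -0.2944, 0.2371]
tcp_rot: [-0.407, 0.911, 0.011, -0.067]
force: [0.9, 0.1, 0.3]
width: 0.0853
grasp_force: 0.0
```

```bash
python3 - <<'E'
from g import *
go([RA[0],RA[1],.24],down(RA[2])@Z90(-1),"clip above")
E
```

```text
clip above xyz [-0.0012 -0.0023 -0.0033] dr [ 0.0969 -0.0966 -0.4065]
```

Emit:
apply_moves(jaw=[1,1,1,1,1,1,1], xyz=[[-0.001,-0.002,-0.003],[-0.001,-0.002,-0.003],[-0.001,-0.002,-0.003],[-0.001,-0.002,-0.003],[-0.001,-0.002,-0.003],[-0.001,-0.002,-0.003],[-0.001,-0.002,-0.003]], dr=[[0.025,-0.025,-0.105],[0.05,-0.05,-0.21],[0.075,-0.075,-0.315],[0.097,-0.097,-0.4065],[0.097,-0.097,-0.4065],[0.097,-0.097,-0.4065],[0.097,-0.097,-0.4065]])

```text
time_s: 9.58
eef_pos: [0.4772, -0.2942, 0.2404]
tcp_rot: [-0.581, 0.814, 0.0, -0.001]
force: [0.6, -0.4, -0.2]
width: 0.0855
grasp_force: 0.0
```

```bash
python3 - <<'E'
from g import *
go([RA[0],RA[1],.143],down(RA[2])@Z90(-1),"clip")
from cell import vision
C["scene"]=vision.camera("scene")
a=C["scene"]["frame"][200:340,230:410,::-1]
cv2.imwrite("pics/c3.png",cv2.resize(a,(720,560),interpolation=2))
E
```

```text
clip xyz [0.0007 0.0004 0.0974] dr [ 0.001  -0.0011 -0.0076]
```

View pics/c3.png

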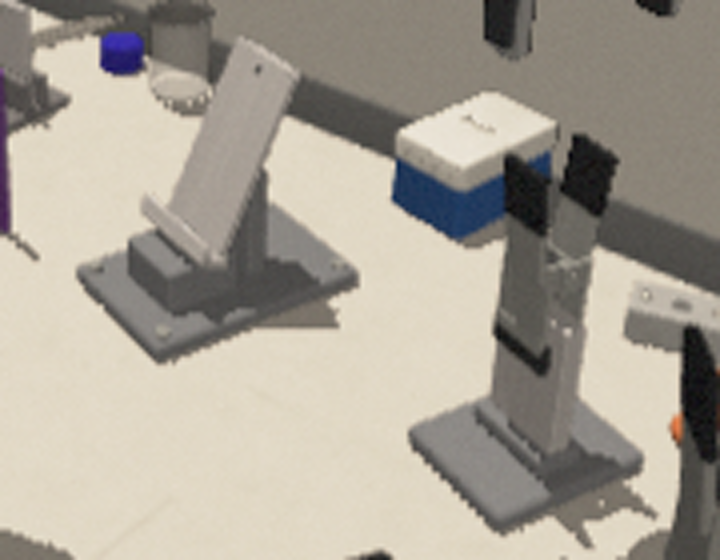

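The panel leans on the stand by itself, its top at crop (240,40)-(298,75). The open fingers are above the clip handles at (525,160) and (590,150). I'll go down and squeeze.

Emit:
apply_moves(jaw=[1,1,1,1,1,1], xyz=[[0.001,0,0.025],[0.001,0,0.05],[0.001,0,0.075],[0.001,0,0.097],[0.001,0,0.097],[0.001,0,0.097]], dr=[[0,0,-0.007],[0,0,-0.007],[0,0,-0.007],[0,0,-0.007],[0,0,-0.007],[0,0,-0.007]])

```text
time_s: 10.13
eef_pos: [0.4767, -0.2947, 0.1429]
tcp_rot: [-0.584, 0.811, 0.001, -0.001]
force: [-0.3, -0.5, 0.3]
width: 0.0857
grasp_force: 0.0
```

Emit:
apply_moves(jaw=[0.6,0.5,0.4,0.3,0.2,0,0,0,0,0], xyz=[[0,0,0],[0,0,0],[0,0,0],[0,0,0],[0,0,0],[0,0,0],[0,0,0],[0,0,0],[0,0,0],[0,0,0]], dr=[[0,0,0],[0,0,0],[0,0,0],[0,0,0],[0,0,0],[0,0,0],[0,0,0],[0,0,0],[0,0,0],[0,0,0]], squeeze=50)

```text
time_s: 10.97
eef_pos: [0.4772, -0.2956, 0.144]
tcp_rot: [-0.585, 0.811, -0.0, -0.0]
force: [-0.3, -0.4, -1.2]
width: 0.0305
grasp_force: 54.9
```

```bash
python3 - <<'E'
from g import *
go([RA[0],RA[1],.143],down(RA[2])@Z90(-1),"clip");print(bot.get_state()["moment"],bot.get_state()["width"])
E
```

```text
clip xyz [-0.0005  0.0009  0.001 ] dr [-0.0003 -0.001   0.0016]
[ 0.0079 -0.0288  0.0058] 0.03051157030112113
```

Emit:
apply_moves(jaw=[0,0,0,0,0,0,0,0], xyz=[[0,0,-0.005],[0,0,-0.015],[0,0,-0.03],[0,0,-0.05],[0,0,-0.075],[0,0,-0.1],[0,0,-0.12],[0,0,-0.12]], dr=[[0,0,0],[0,0,0],[0,0,0],[0,0,0],[0,0,0],[0,0,0],[0,0,0],[0,0,0]])

```text
time_s: 11.63
eef_pos: [0.479, -0.2969, 0.27]
tcp_rot: [-0.585, 0.811, -0.005, 0.001]
force: [0.2, -0.2, -1.1]
width: 0.0303
grasp_force: 54.9
```

```bash
cat >> g.py <<'E'
CT=btool(B)@Z90(-1)   # tool orientation for the clip at the board
E
python3 - <<'E'
from g import *
M,o=bframe(B);print(bot.get_state()["joints"])
# TCP sits ~19 mm above pivot; pivot target (1,0,145)
go(M@[.001,0,.145+.019+.06]+o,CT,"pre")
from cell import vision
for n in C:
    C[n]=vision.camera(n);pickle.dump(C[n],open(n+"1.pkl","wb"))
s=bot.get_state();print(s["eef_pos"],proj("scene",s["eef_pos"]),proj("top",s["eef_pos"]))
E
```

```text
[-0.6969  0.2751  0.088   1.374  -0.0008 -1.9455]
pre xyz [-0.2218 -0.0148  0.0246] dr [-0.4448  0.009  -0.0619]
[ 0.4778 -0.2959  0.2655] [[376.4873 202.5925]] [[367.0777 223.5637]]
```

Emit:
apply_moves(jaw=[0,0,0,0,0,0,0,0,0,0], xyz=[[-0.015,0,-0.005],[-0.04,-0.002,-0.008],[-0.07,-0.004,-0.008],[-0.1,-0.006,-0.006],[-0.13,-0.008,-0.004],[-0.16,-0.01,0],[-0.185,-0.012,0.01],[-0.205,-0.014,0.02],[-0.222,-0.015,0.025],[-0.222,-0.015,0.025]], dr=[[-0.03,0,-0.004],[-0.08,0.001,-0.011],[-0.14,0.002,-0.02],[-0.2,0.004,-0.028],[-0.26,0.005,-0.036],[-0.32,0.006,-0.045],[-0.37,0.008,-0.052],[-0.42,0.009,-0.058],[-0.445,0.009,-0.062],[-0.445,0.009,-0.062]])

```text
time_s: 12.57
eef_pos: [0.5623, -0.0863, 0.2339]
tcp_rot: [-0.596, 0.771, 0.179, -0.135]
force: [-0.2, 1.0, -0.8]
width: 0.0304
grasp_force: 54.9
```

Emit:
apply_moves(jaw=[0,0], xyz=[[0,0,0],[0,0,0]], dr=[[0,0,0],[0,0,0]])

```text
time_s: 12.73
eef_pos: [0.5615, -0.09, 0.2382]
tcp_rot: [-0.595, 0.773, 0.176, -0.133]
force: [-0.1, -0.6, -0.3]
width: 0.0309
grasp_force: 54.9
```

```bash
python3 - <<'E'
from g import *
M,o=bframe(B);inboard();go(M@[.001,0,.145+.019+.015]+o,CT,"pre")
E
```

```text
board-frame TCP mm [  1.656    0.8395 217.3003] rot err [-0.0095  0.0047 -1.5723] F board [ 0.1987 -0.5682 -0.2506] w 0.03085135323046236 t 12.7333
pre xyz [0.001  0.0003 0.0383] dr [0.0091 0.0031 0.0015]
```

```bash
python3 - <<'E'
from g import *
from cell import vision
C["scene"]=vision.camera("scene");M,o=bframe(B);s=bot.get_state()
T=R.from_quat(s["tcp_rot"]).as_matrix();e=s["eef_pos"]
k=8;x,y=245,165
I=cv2.resize(np.ascontiguousarray(C["scene"]["frame"][y:y+75,x:x+100,::-1]),(800,600),interpolation=2)
q=lambda v:tuple(int(a) for a in np.round((proj("scene",v)[0]-[x,y]+.5)*k-.5))
L=lambda a,b,c:cv2.line(I,q(a),q(b),c,1,cv2.LINE_AA)
# clip frame: x_clip=tool y*-1..., y_clip along tool x, z=-tool z ; pivot 19 mm ahead of TCP
P=lambda cx,cy,cz:e+T@np.array([cy,cx,.019-cz])
for cx in(-.013,.013): L(P(cx,-.02,-.055),P(cx,.02,-.055),(0,0,255))
L(P(0,0,-.055),P(0,0,.065),(255,255,0))
for cx in(-.016,.016): L(P(cx,-.014,.065),P(cx,.014,.065),(0,0,255))
W=lambda *v:M@np.array(v)+o
L(W(-.006,.03,.12),W(-.006,-.03,.12),(0,255,0));L(W(.008,.022,.12),W(.008,-.022,.12),(0,255,0));L(W(.001,0,.12),W(.001,0,.143),(255,0,255))
cv2.imwrite("pics/c4.png",I)
E
```

```text
(no output)
```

View pics/c4.png

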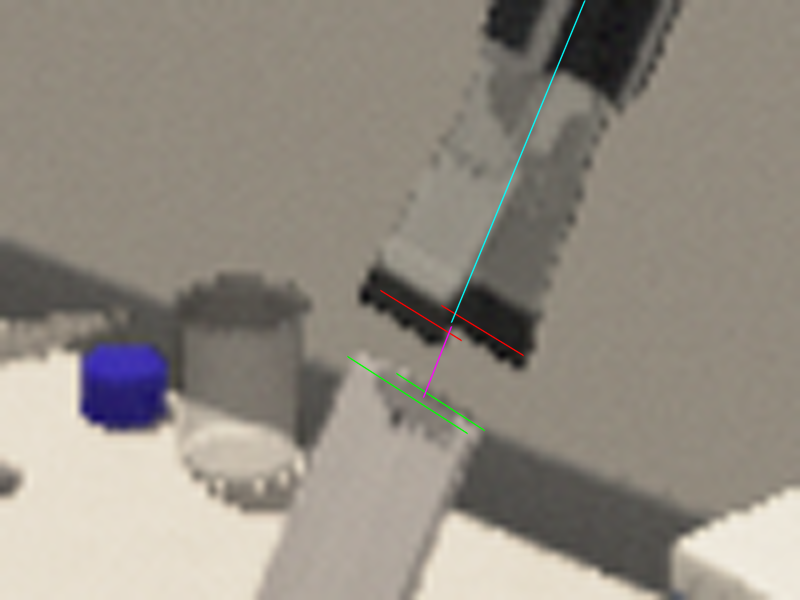

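The clip's lips at (362,300)-(450,345) and (530,365) hover about 20 mm above the panel/spine top edge at (358,358)-(475,432). It is square, and within 2–3 mm of centred. I'll make a small correction and go down while watching the force.

Emit:
apply_moves(jaw=[0,0,0,0,0,0,0], xyz=[[0.001,-0.001,0.003],[0.002,-0.0015,0.007],[0.002,-0.0015,0.011],[0.002,-0.0015,0.015],[0.002,-0.0015,0.015],[0.002,-0.0015,0.015],[0.002,-0.0015,0.015]], dr=[[0.005,0.002,0.001],[0.009,0.003,0.001],[0.009,0.003,0.001],[0.009,0.003,0.001],[0.009,0.003,0.001],[0.009,0.003,0.001],[0.009,0.003,0.001]])

```text
time_s: 13.37
eef_pos: [0.5563, -0.0903, 0.2248]
tcp_rot: [-0.595, 0.774, 0.171, -0.131]
force: [-0.7, 0.2, -0.9]
width: 0.0303
grasp_force: 54.9
```

```bash
python3 - <<'E'
from g import *
M,o=bframe(B);inboard();go(M@[.003,-.001,.165]+o,CT,"on")
E
```

```text
board-frame TCP mm [  2.8036  -0.7519 203.0388] rot err [ 0.0003 -0.001  -1.5713] F board [-0.262   0.0309 -1.0759] w 0.03027237813168058 t 13.3667
on xyz [ 0.0003 -0.0002  0.038 ] dr [-0.0008  0.0005  0.0005]
```

Emit:
apply_moves(jaw=[0,0,0,0,0,0,0,0], xyz=[[0,0,0.002],[0,0,0.005],[0,0,0.008],[0,0,0.011],[0,0,0.014],[0,0,0.016],[0,0,0.016],[0,0,0.016]], dr=[[0,0,0],[0,0,0],[0,0,0],[0,0,0],[0,0,0],[0,0,0],[0,0,0],[0,0,0]])

```text
time_s: 14.03
eef_pos: [0.5497, -0.0885, 0.2101]
tcp_rot: [-0.595, 0.774, 0.172, -0.132]
force: [0.4, -0.4, -1.6]
width: 0.0303
grasp_force: 54.9
```

```bash
python3 - <<'E'
from g import *
M,o=bframe(B);inboard();go(M@[.003,-.001,.165]+o,CT,"on")
E
```

```text
board-frame TCP mm [  2.8489  -0.6924 186.8122] rot err [-0.     -0.0007 -1.5714] F board [ 1.1121 -0.2999 -1.2746] w 0.030317052358372232 t 14.0333
on xyz [ 0.0003 -0.0001  0.0218] dr [-0.0005  0.0005  0.0006]
```

Emit:
apply_moves(jaw=[0,0,0,0,0,0,0,0,0,0], xyz=[[0,0,0.003],[0,0,0.006],[0,0,0.009],[0,0,0.012],[0,0,0.015],[0,0,0.018],[0,0,0.021],[0,0,0.021],[0,0,0.021],[0,0,0.021]], dr=[[0,0,0],[0,0,0],[0,0,0],[0,0,0],[0,0,0],[0,0,0],[0,0,0],[0,0,0],[0,0,0],[0,0,0]])

```text
time_s: 14.87
eef_pos: [0.5413, -0.0862, 0.1912]
tcp_rot: [-0.595, 0.774, 0.171, -0.131]
force: [0.3, -0.5, -2.1]
width: 0.0306
grasp_force: 54.9
```

```bash
python3 - <<'E'
from g import *
inboard();print(bot.get_state()["moment"])
E
```

```text
board-frame TCP mm [  2.9752  -0.691  166.0457] rot err [ 0.0004 -0.0011 -1.5714] F board [ 1.3006 -0.4148 -1.7186] w 0.030617487789103413 t 14.8667
[-0.1744 -0.4533  0.029 ]
```

Emit:
apply_moves(jaw=[0.38,0.4,0.42,0.43,0.43,0.43], xyz=[[0,0,0],[0,0,0],[0,0,0],[0,0,0],[0,0,0],[0,0,0]], dr=[[0,0,0],[0,0,0],[0,0,0],[0,0,0],[0,0,0],[0,0,0]])

```text
time_s: 15.37
eef_pos: [0.5413, -0.0862, 0.1911]
tcp_rot: [-0.595, 0.774, 0.171, -0.131]
force: [-1.6, 0.2, -1.6]
width: 0.0372
grasp_force: 12.1
```

```bash
python3 - <<'E'
from g import *
inboard();print(bot.get_state()["moment"],bot.get_state()["grasp_force"])
E
```

```text
board-frame TCP mm [  3.0074  -0.688  165.9623] rot err [ 0.0003 -0.001  -1.5714] F board [-0.7703 -0.1718 -2.1155] w 0.037183526494211167 t 15.3667
[-0.09   -0.4288  0.0466] 12.10617994889617
```

Slight x contact only. Continuing the release.

Emit:
apply_moves(jaw=[0.45,0.47,0.49,0.51,0.53,0.55,0.6,0.7,0.8,0.9], xyz=[[0,0,0],[0,0,0],[0,0,0],[0,0,0],[0,0,0],[0,0,0],[0,0,0],[0,0,0],[0,0,0],[0,0,0]], dr=[[0,0,0],[0,0,0],[0,0,0],[0,0,0],[0,0,0],[0,0,0],[0,0,0],[0,0,0],[0,0,0],[0,0,0]])

```text
time_s: 16.2
eef_pos: [0.5415, -0.0863, 0.1913]
tcp_rot: [-0.595, 0.774, 0.171, -0.131]
force: [0.4, 0.8, -0.2]
width: 0.0766
grasp_force: 0.0
```

Emit:
apply_moves(jaw=[1,1,1,1,1,1,1,1,1,1], xyz=[[0,0,0],[0,0,0],[0,0,-0.005],[0,0,-0.015],[0,0,-0.035],[0,0,-0.06],[0,0,-0.09],[0,0,-0.12],[0,0,-0.14],[0,0,-0.14]], dr=[[0,0,0],[0,0,0],[0,0,0],[0,0,0],[0,0,0],[0,0,0],[0,0,0],[0,0,0],[0,0,0],[0,0,0]])

```text
time_s: 17.03
eef_pos: [0.5995, -0.1019, 0.3206]
tcp_rot: [-0.595, 0.775, 0.169, -0.13]
force: [0.7, -0.2, 0.4]
width: 0.0854
grasp_force: 0.0
```

```bash
python3 - <<'E'
from g import *
from cell import vision
inboard();C["scene"]=vision.camera("scene")
a=C["scene"]["frame"][150:310,210:420,::-1]
cv2.imwrite("pics/c5.png",cv2.resize(a,(787,600),interpolation=2))
E
```

```text
board-frame TCP mm [  2.9437  -0.9057 308.7636] rot err [ 0.0049 -0.0055 -1.5711] F board [0.5442 0.0171 0.6476] w 0.08543488379481598 t 17.0333
```

View pics/c5.png

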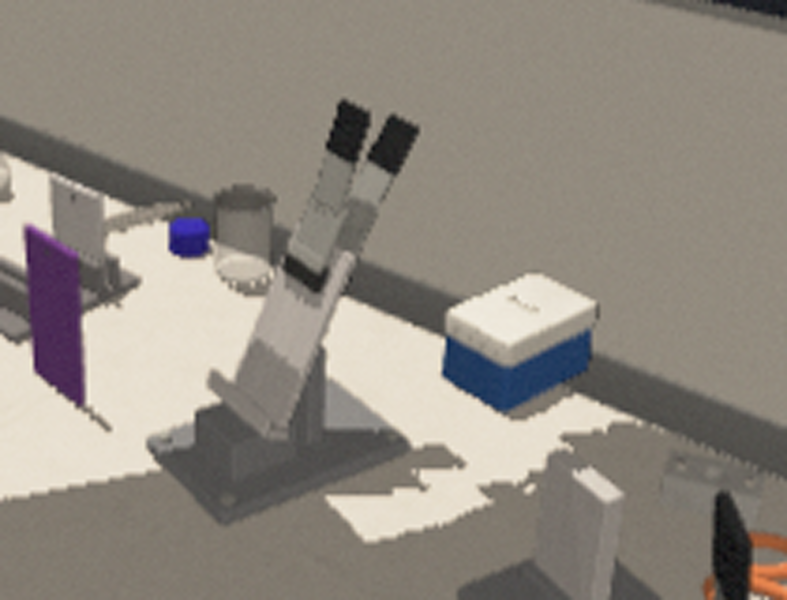

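```bash
python3 - <<'E'
from g import *
M,o=bframe(B);f=lambda *v:((proj("scene",M@np.array(v)/1000+o)[0]-[210,150]+.5)*3.75-.5).round(0)
for x in(-6,-9,-12):print(x,"lip bottom",f(x,20,90),f(x,-20,90),"lip top",f(x,20,108),f(x,-20,108))
print("panel top R",f(-6,-30,120),f(0,-30,120),"spine back R",f(8,-22,120))
print("panel front edges at z60",f(-6,30,60),f(-6,-30,60),"foot",f(-6,30,8),f(-6,-30,8))
for x in(-16,-24):print("front handle end",f(x+1,14,210),f(x+1,-14,210))
for x in(16,24):print("back handle end",f(x+1,14,210),f(x+1,-14,210))
s=cv2.imread("pics/c5.png")
for p in[f(-6,0,60)]:
    y=int(p[1]);print(p,[(x,int(s[y,x].mean())) for x in range(int(p[0])-50,int(p[0])+70,4)])
E
```

```text
-6 lip bottom [286. 271.] [322. 296.] lip top [296. 246.] [333. 270.]
-9 lip bottom [282. 270.] [319. 296.] lip top [293. 245.] [330. 270.]
-12 lip bottom [279. 270.] [315. 295.] lip top [289. 244.] [326. 269.]
panel top R [350. 259.] [357. 261.] spine back R [358. 257.]
panel front edges at z60 [260. 306.] [314. 346.] foot [232. 377.] [284. 420.]
front handle end [351.  98.] [379. 112.]
front handle end [342.  95.] [370. 109.]
back handle end [386. 109.] [414. 123.]
back handle end [395. 112.] [423. 126.]
[287. 326.] [(237, 221), (241, 222), (245, 220), (249, 219), (253, 206), (257, 159), (261, 163), (265, 164), (269, 166), (273, 166), (277, 168), (281, 167), (285, 166), (289, 167), (293, 168), (297, 166), (301, 165), (305, 167), (309, 167), (313, 166), (317, 167), (321, 153), (325, 135), (329, 187), (333, 226), (337, 221), (341, 221), (345, 221), (349, 221), (353, 219)]
```

The picture shows the clip closed across panel and spine, its lip at (285,265)-(322,292) where a centred clip should be, to about 1 px. The bystanders in view are undisturbed and the gripper is clear. Handing in.

```bash
python3 -c "
from cell import bot
print(bot.sign_off())"
```

```text
the job is handed in; nothing more can be done
None
```

The job is handed in at about 17 s: the tall panel leans centred on the stand's spine and the spring clip is closed over the middle of both top edges. That rests on the last camera view (lips and handles within about 1 px of a centred clip) and the contact forces. I viewed 11 pictures, one over the limit of 10.

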